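Centre the empty tub and tare the scale

TASK

The empty black tub on the scale stands too far forward, jutting over the front edge of the pan: with your fingertips slide it to the middle of the pan, without picking it up, and leave it standing there. Then press the scale's green tare key gently, all the way down, let it come up again and move the hand clear; do not press the other keys, do not lean on the scale, and leave the other goods on the bench where they are.

Things in the scene. Friction and masses are not known exactly. Their poses are not given: they have to be found in the camera images.
- scale: grey portion scale, 330 mm deep, 240 wide; does not slide or tip. Origin on the bench under its middle; x points from the keys (robot side) to the back, y left, z up. Level key deck x -160 to -100 mm, 46 mm high; sloped display up to 75 mm high at x -60; behind it the metal pan, 180 (x) by 230 mm (y), centred at x +50, top 88 mm high. Row of four keys at x -130: red, yellow, green, blue from left to right, 45 mm apart
- pan_middle (a point): the middle of the pan's top face, 88 mm above the bench (50 mm behind the scale's origin); its axes are those of the scale
- tub: the empty, open, round black plastic tub standing on the pan near its front edge: 104 mm across at the foot, widening evenly to 120 mm at the rim, 80 mm tall, wall 3 mm, about 60 to 130 g, loose. It slides on the pan under a light push low on its side. Origin at the centre of its underside
- power_key_top (a point): centre of the red on/off key's top face (moves with the key): 22 mm (scale x) by 26 mm (scale y), standing 6 mm above the key deck, so 52 mm above the bench; axes as the scale's
- power_key (a joint): how far the red key is pressed straight down, m: 0 is up, 0.004 fully down. Sprung: about 0.8 N to start moving, 4 N fully down; it comes back up when let go
- unit_key_top (a point): centre of the yellow unit key's top face (moves with the key): 22 mm (scale x) by 26 mm (scale y), standing 6 mm above the key deck, so 52 mm above the bench; axes as the scale's
- unit_key (a joint): how far the yellow key is pressed straight down, m: 0 is up, 0.004 fully down. Sprung: about 0.8 N to start moving, 4 N fully down; it comes back up when let go
- tare_key_top (a point): centre of the green tare key's top face (moves with the key): 22 mm (scale x) by 26 mm (scale y), standing 6 mm above the key deck, so 52 mm above the bench; axes as the scale's
- tare_key (a joint): how far the green key is pressed straight down, m: 0 is up, 0.004 fully down. Sprung: about 0.8 N to start moving, 4 N fully down; it comes back up when let go
- light_key_top (a point): centre of the blue display-light key's top face (moves with the key): 22 mm (scale x) by 26 mm (scale y), standing 6 mm above the key deck, so 52 mm above the bench; axes as the scale's
- light_key (a joint): how far the blue key is pressed straight down, m: 0 is up, 0.004 fully down. Sprung: about 0.8 N to start moving, 4 N fully down; it comes back up when let go
- sauce_jar: orange sauce jar with a black lid, 86 mm across, 145 mm tall, loose; origin at the centre of its underside
- dressing_bottle: yellow dressing bottle with a white cap, 68 mm across, 190 mm tall, loose; origin at the centre of its underside
- meal_trays: two black film-topped meal trays stacked, 122 x 162 x 94 mm, loose; origin at the centre of the underside
- grape_punnet: clear punnet of green grapes, 112 x 142 x 69 mm, loose; origin at the centre of its underside
- lidded_tub: full round black tub with a white lid, 126 mm across, 86 mm tall, loose, standing on the bench; origin at the centre of its underside
Mind the look-alikes: they are no part of the job. Leave any purple look-alike of the tub alone.

How it is judged:
On the way, in this order (a step that is already met when the one before it is completed fails the run):
1. the tub stands still and untouched in the middle of the pan (within 20 mm) (horizontal distance between tub and pan_middle below 0.02 m and angle between tub's own z axis and vertical below 0.08 rad and height (world z) of tub between 0.083 and 0.094 m and linear speed of tub below 0.01 m/s and contact force between each of the arm, the fingers and tub below 0.2 N), for 0.2 s.
2. the green tare key is pressed down (at least 2.5 of its 4 mm) while the tub stands untouched in the middle (all of step 1 and value of joint tare_key above 0.0025 m), for 0.1 s.
At the end, for the whole second after the job is handed in: the tub stands upright and still on the pan, its centre within 20 mm of the pan's middle, and all four keys are up (horizontal distance between tub and pan_middle below 0.02 m and angle between tub's own z axis and vertical below 0.08 rad and height (world z) of tub between 0.083 and 0.094 m and linear speed of tub below 0.01 m/s and value of joint each of power_key, unit_key, tare_key, light_key below 0.0008 m); the robot touches nothing.
It fails at once if another key than the green one is pressed (more than 1.5 mm) (value of joint any of power_key, unit_key, light_key above 0.0015 m).
It fails at once if the tub is lifted off the pan (more than 15 mm) (height (world z) of tub above 0.103 m).
It fails at once if the tub is tipped (more than 0.35 rad) or falls off the pan (angle between tub's own z axis and vertical above 0.35 rad or height (world z) of tub below 0.07 m).
It fails at once if the robot presses on the scale or its keys with more than 25 N (contact force between any of the fingers, the arm and scale above 25 N).
It fails at once if one of the other goods is moved (more than 10 mm) (distance of any of sauce_jar, dressing_bottle, meal_trays, grape_punnet, lidded_tub from where it was at the start of the episode above 0.01 m).
It also fails if it takes over 48 s, if anything falls off the work surface, if the arm or the gripper's body presses on something with over 40 N, if the wrist force passes 120 N, or if a joint passes its speed limit or range.

ROBOT

A 6-joint arm with a two-finger parallel gripper is mounted at the origin on the work surface. World frame = base frame: x ahead of the robot, y to its left, z up, the work surface at z = 0. Lengths are in m, angles in rad, forces in N, time in s.
With the tool pointing down it reaches from about 0.375 to 0.9 m from the base axis. Payload 3.1 kg.
Tool frame: the origin (TCP) lies at the very end of the fingers, on their centre line; the grasp point (between the pads) lies 19 mm behind it; z points along the fingers, y is the direction in which the jaws open and shut (so a half turn about z gives the same grasp; the last joint's range is limited). The gripper opens to 87 mm and grips with 3 to 60 N. Pads are 19 mm wide; open, the fingers measure 117 mm over their backs; the gripper's body (75 mm by 190 mm) begins 51 mm behind the grasp point.
Start: joints at [0.993, 0.527, 1.433, -0, 1.181, -0.178], TCP at [0.243, 0.576, 0.223] pointing down, gripper open.
Joint ranges: [-3.08, 3.08], [-0.75, 2.2], [0.22, 2.44], [-1.43, 4.57], [0, 2.65], [-2.85, 2.85]. Speed limits (rad/s): [2.79, 2.79, 3.14, 3.14, 3.14, 3.14].

INTERFACE

Orientations are given as a unit quaternion [w, x, y, z].
In Python, from rig import state, optics, order gives the robot as it stands.
- The arm moves only by the tool play_rows, never from a script. Its arguments are lists of equal length, an entry for each row: "gripper": the opening, from 0 (shut) to 1 (fully open); "delta_pos": the shift along the tool's x, y, z in m, a list of three; "yaw": the turn about the tool's z in degrees. In form: {"gripper": [gripper, ...], "delta_pos": [[dx, dy, dz], ...], "yaw": [yaw, ...]}. A call has 1 to 8 rows; each row shifts and turns the commanded pose from where the row before left it, along the tool's axes as they then stand; what a row does not reach is not made up. A row lasts 1/12 s, in which the tool goes at most 41.7 mm and 7.16 degrees, less where a joint would pass 70% of its speed; a pose out of reach is approached as far as the arm can. A call is refused whole if a number of a shift passes 0.0417 or a number of a turn 7.16, either way. A call with a gripper value outside its range is refused whole. The fingers move at their own pace and stop on an object; "force" is the grip in N (left out, the last holds). Time passes only in rows, so rows that do not move let the fingers close. It gives the time, the measured TCP pose, the force and the opening at its end, in the units of the state.
- state(): the state, without advancing time (a new reading comes with each control period).
- optics.grab_frame(name): name is "side" or "top" or "wrist"; returns the picture (420x560x3 uint8, red, green, blue); there is no depth.
- optics.calibration(name): a dict with "vfov" (degrees; the focal length in pixels is half the picture's height over the tangent of half this angle, whatever the lens; pixels are square), "cx", "cy" (the principal point, pixels), "k1" (the pictures are not rectified: a ray, as slopes to the right and down, at radius r is drawn at 1 + k1 r^2 times it, then the intrinsics apply), "cam_to_world" (4x4, takes a point from camera to world coordinates). Camera axes: x right, y down, z forward; pixel columns grow to the right and rows downward; lengths in m; the calibration is good to about 2 mm. A picture is of the moment at which its call begins: read the wrist's pose just before it. calibration takes no time and is no camera call; for the wrist camera it gives the pose at the moment of the call.
- order.finish_job(): hands the job in, once; it reports no verdict.
The state is a dict: "time": time; "qpos": joint angles; "dq": joint speeds; "effort": joint torques, N m; "eef_pos": TCP position; "ee_rot": TCP orientation; "ft_force": force on the tool from outside, world axes, zero at the start; "ft_torque": the same for the moment, N m; "finger_gap": finger opening in m.
Only numpy, scipy, OpenCV 4.12 (cv2) and the standard library are available. Lean on these libraries where they do the work, as an engineer would, in place of code of your own. Each camera call takes 0.05 s, during which the arm holds its last target.

## Working session

There is one attempt and no reset: what is moved stays moved. The work goes in short steps, Python scripts to look and compute and a tool call to move; the robot and the scene stay as the last step left them, time stands still between calls to the robot, and variables do not carry over. Pictures are saved under pics/ and viewed, and the job is handed in when it is done.

Besides the shell and the picture viewer there is one more tool, called as name([rows], argument=value, ...), one row to a line, values as JSON. play_rows: Moves the arm, as the interface text tells. Its arguments: {"type":"object","properties":{"gripper":{"type":"array"},"delta_pos":{"type":"array"},"yaw":{"type":"array"},"force":{"type":"number"}},"required":["gripper","delta_pos","yaw"]}

```bash
ls; mkdir -p pics; cat > h.py <<'E'
import numpy as np,cv2
from rig import state,optics,order
def K(c):
    f=210/np.tan(np.radians(c['vfov'])/2); return np.array([[f,0,c['cx']],[0,f,c['cy']],[0,0,1.]])
def ray(c,u,v):
    # solve distortion with cv2
    p=cv2.undistortPoints(np.array([[[u,v]]],float),K(c),np.array([c['k1'],0,0,0.]))[0,0]
    T=np.array(c['cam_to_world']); return T[:3,3],T[:3,:3]@np.array([p[0],p[1],1])
def onz(c,u,v,z):
    o,d=ray(c,u,v); return o+d*(z-o[2])/d[2]
def proj(c,P):
    T=np.linalg.inv(np.array(c['cam_to_world'])); 
    r=cv2.projectPoints(np.atleast_2d(np.array(P,float)),cv2.Rodrigues(T[:3,:3])[0],T[:3,3],K(c),np.array([c['k1'],0,0,0.]))[0]
    return r[:,0]
def save(n,name):
    im=optics.grab_frame(n); cv2.imwrite(f'pics/{name}.png',im[:,:,::-1]); return im
E
python3 - <<'E'
from h import *
print(state())
for n in('side','top','wrist'):
    save(n,n+'0'); c=optics.calibration(n); print(n,c)
E
```

```text
pics
{'time': 0.0, 'qpos': array([ 9.92490567e-01,  5.28470270e-01,  1.43390301e+00,  3.16678796e-05,
        1.18140155e+00, -1.78478135e-01]), 'dq': array([ 6.69838487e-05, -2.61171429e-04, -1.26310036e-05,  9.79676559e-04,
        3.75089176e-04, -1.39260284e-04]), 'effort': array([-6.28176508e-05, -4.40054119e+01, -1.76591939e+01,  6.32535364e-02,
        5.83494070e-02, -1.85092749e-04]), 'eef_pos': array([0.2428312 , 0.57510047, 0.2215689 ]), 'ee_rot': array([-4.16684019e-04,  1.98590649e-01,  9.80081917e-01, -1.00849714e-03]), 'ft_force': array([-0.77960889,  0.34188046,  1.11061089]), 'ft_torque': array([-0.04782473,  0.01978223,  0.06335649]), 'finger_gap': 0.08702743912076712}
side {'vfov': 50.73977560329038, 'cx': 282.74738917435786, 'cy': 207.06679574901284, 'k1': -0.01900702912268952, 'cam_to_world': array([[ 0.96522684, -0.12198714,  0.23120613,  0.34878469],
       [-0.26139875, -0.45986034,  0.84864549, -0.94301794],
       [ 0.00279869, -0.8795724 , -0.47575683,  0.68746732],
       [ 0.        ,  0.        ,  0.        ,  1.        ]])}
top {'vfov': 54.06863914737085, 'cx': 280.5593974032332, 'cy': 208.6192567018894, 'k1': 0.0076395636218229875, 'cam_to_world': array([[ 0.02119046, -0.99055251,  0.13548684,  0.47877731],
       [-0.99976942, -0.02052388,  0.00631493,  0.08919245],
       [-0.00347456, -0.13558942, -0.99075902,  1.10522424],
       [ 0.        ,  0.        ,  0.        ,  1.        ]])}
wrist {'vfov': 62.34388933184414, 'cx': 287.6138141715955, 'cy': 210.28740705896283, 'k1': -0.05822977921496074, 'cam_to_world': array([[ 0.38935759,  0.87984469,  0.27253256,  0.16745966],
       [ 0.9210838 , -0.37118301, -0.11759168,  0.60823223],
       [-0.00230296,  0.29681054, -0.95493361,  0.38483975],
       [ 0.        ,  0.        ,  0.        ,  1.        ]])}
```

View pics/top0.png

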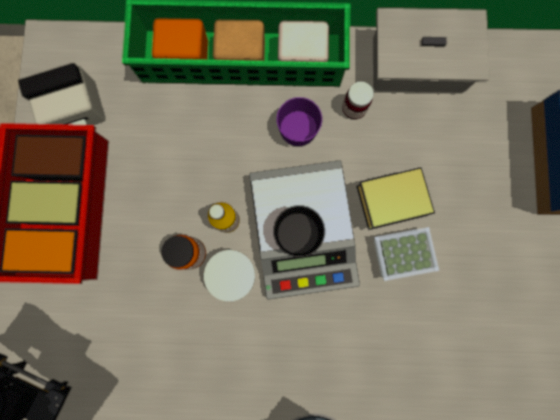

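View pics/side0.png

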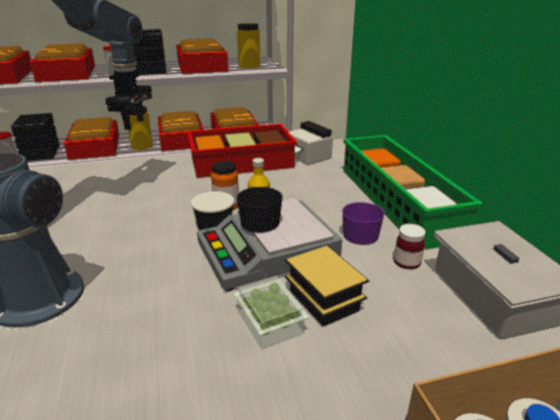

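The top view shows the scale with the open black tub at (299,231) on its pan. The keys run from red (286,285) to blue (338,278). The purple look-alike is at (300,122), the white-lidded tub at (229,275), the jar at (181,252), the bottle at (221,216), the trays at (396,198) and the grapes at (407,254). The tub I want is the black, open one on the pan. Next I'll measure and enlarge.

```bash
cat > m.py <<'E'
from h import *
import sys
def measure(im,c):
    hsv=cv2.cvtColor(im,cv2.COLOR_RGB2HSV)
    R={}
    for n,lo,hi in(('red',(0,150,90),(8,255,255)),('yel',(22,150,90),(32,255,255)),('grn',(45,120,60),(80,255,255)),('blu',(100,120,60),(120,255,255))):
        m=cv2.inRange(hsv,lo,hi); roi=np.zeros_like(m); roi[265:305,265:360]=255; m&=roi
        k,l,s,ce=cv2.connectedComponentsWithStats(m)
        if k<2: continue
        i=1+np.argmax(s[1:,4]); R[n]=onz(c,*ce[i],.052); print(n,ce[i].round(1),s[i,4],R[n].round(4))
    return R
def scale(R):
    y=np.array([.0675,.0225,-.0225,-.0675]); P=np.array([R[n][:2] for n in('red','yel','grn','blu')])
    b,a=np.polyfit(y,P,1); print('spacing',np.linalg.norm(b)); b/=np.linalg.norm(b)
    ux=np.array([b[1],-b[0]]); return a,ux,b   # a = key row point x=-.13
if __name__=='__main__':
    im=cv2.imread('pics/top0.png')[:,:,::-1].copy(); c=optics.calibration('top')
    R=measure(im,c); a,ux,uy=scale(R); o=a+.13*ux
    print('origin',o,'yaw',np.degrees(np.arctan2(ux[1],ux[0])),'panmid',o+.05*ux)
    g=cv2.cvtColor(im,cv2.COLOR_RGB2GRAY); m=cv2.inRange(g,0,60); roi=np.zeros_like(m); roi[195:262,262:335]=255; m&=roi
    cs=max(cv2.findContours(m,0,1)[0],key=cv2.contourArea); print(cv2.fitEllipse(cs),cv2.boundingRect(cs))
    pts=np.array([onz(c,*p[0],.168)[:2] for p in cs.astype(float)])
    print(cv2.minEnclosingCircle(pts.astype(np.float32)))
    v=im.copy()
    S=lambda x,y,z:np.r_[o+x*ux+y*uy,z]
    for q in[S(x,y,.088) for x in(-.04,.14) for y in(-.115,.115)]+[S(x,y,0) for x in(-.165,.165) for y in(-.12,.12)]:
        p=proj(c,q)[0]; cv2.circle(v,(int(round(p[0])),int(round(p[1]))),1,(255,0,255),-1)
    cv2.drawContours(v,[cs],-1,(0,255,255),1)
    cv2.imwrite('pics/crop0.png',cv2.resize(v[150:310,150:450],None,fx=2.6,fy=2.6,interpolation=2)[:,:,::-1])
E
python3 m.py
```

```text
red [285.  284.6] 102 [0.43   0.0807 0.052 ]
yel [302.6 282.1] 109 [0.4371 0.0365 0.052 ]
grn [320.1 279.6] 95 [ 0.4443 -0.0077  0.052 ]
blu [337.8 277.1] 96 [ 0.4513 -0.0522  0.052 ]
spacing 0.9964713523115816
origin [0.56904273 0.03500406] yaw 9.142894383764592 panmid [0.61840749 0.04294892]
((300.3260498046875, 236.80377197265625), (55.950286865234375, 63.775596618652344), 114.17718505859375) (271, 207, 64, 55)
((0.5322962403297424, 0.044047705829143524), 0.08358223736286163)
```

View pics/crop0.png

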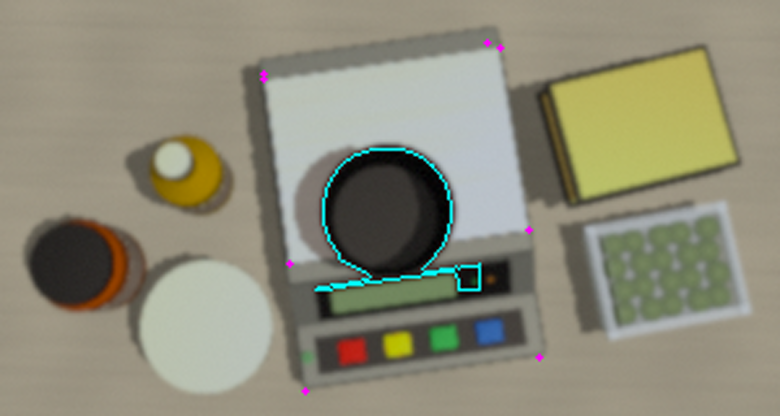

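```bash
cat > t.py <<'E'
from h import *
from scipy.optimize import least_squares
def tub(im,c,o,ux,uy,cut):
    g=cv2.cvtColor(im,cv2.COLOR_RGB2GRAY); m=cv2.inRange(g,0,75); roi=np.zeros_like(m); roi[170:262,262:345]=255; m&=roi
    cs=max(cv2.findContours(m,0,1)[0],key=cv2.contourArea)[:,0].astype(float)
    p=np.array([onz(c,*q,.168)[:2] for q in cs if q[1]<cut])
    r=least_squares(lambda v:np.hypot(*(p-v[:2]).T)-v[2],[.56,.04,.06],loss='soft_l1',f_scale=.001).x
    d=r[:2]-o; print('tub',r.round(4),'in scale frame',(d@ux).round(4),(d@uy).round(4)); return r
if __name__=='__main__':
    import sys
    c=optics.calibration('top'); o=np.array([.5690,.0350]); a=np.radians(9.14); ux=np.array([np.cos(a),np.sin(a)]); uy=np.array([-ux[1],ux[0]])
    if len(sys.argv)>2: im=save('top',sys.argv[2])
    else: im=cv2.imread('pics/top0.png')[:,:,::-1].copy()
    tub(im,c,o,ux,uy,int(sys.argv[1]))
E
python3 t.py 246; python3 t.py 238
```

```text
tub [0.5569 0.0535 0.057 ] in scale frame -0.009 0.0202
tub [0.557  0.0536 0.057 ] in scale frame -0.0089 0.0202
```

play_rows([
  [0,0,-0.025],
  [0,0,-0.025],
  [-0.025,-0.0288,0],
  [-0.025,-0.0288,0],
  [-0.025,-0.0288,0],
  [-0.025,-0.0288,0],
  [-0.025,-0.0288,0],
  [-0.025,-0.0288,0],
], gripper=[0.35,0.35,0.35,0.35,0.35,0.35,0.35,0.35], yaw=[-6.55,-6.55,0,0,0,0,0,0])

```text
time: 0.82
eef_pos: [0.3619, 0.3782, 0.2724]
ee_rot: [-0.0, 0.085, 0.996, -0.0]
ft_force: [0.6, 0.6, 0.5]
finger_gap: 0.0418
```

play_rows([
  [-0.025,-0.0288,0],
  [-0.025,-0.0288,0],
  [-0.025,-0.0288,0],
  [-0.025,-0.0288,0],
  [-0.025,-0.0288,0],
  [-0.025,-0.0288,0],
  [-0.025,-0.0288,0],
  [-0.025,-0.0288,0],
], gripper=[0.35,0.35,0.35,0.35,0.35,0.35,0.35,0.35], yaw=[0,0,0,0,0,0,0,0])

```text
time: 1.48
eef_pos: [0.5198, 0.117, 0.2724]
ee_rot: [-0.0, 0.086, 0.996, 0.0]
ft_force: [0.6, 0.7, 0.5]
finger_gap: 0.0305
```

play_rows([
  [-0.0125,-0.0144,0],
  [-0.0125,-0.0144,0],
  [0,0,0],
], gripper=[0.35,0.35,0.35], yaw=[0,0,0])

```text
time: 1.73
eef_pos: [0.5414, 0.0828, 0.2722]
ee_rot: [0.001, 0.087, 0.996, -0.001]
ft_force: [0.3, -0.0, -0.2]
finger_gap: 0.0305
```

```bash
cat > d.py <<'E'
from h import *
from scipy.spatial.transform import Rotation as R
def to(target):
    s=state(); q=s['ee_rot']; r=R.from_quat(np.r_[q[1:],q[0]])
    M=r.as_matrix(); print('tcp',s['eef_pos'].round(4),'gap',round(s['finger_gap'],4),'yang',np.degrees(np.arctan2(M[1,1],M[0,1])).round(2),'F',s['ft_force'].round(2),'t',s['time'])
    print('delta tool',(M.T@(np.array(target)-s['eef_pos'])).round(4))
if __name__=='__main__':
    import sys; to([float(x) for x in sys.argv[1:4]])
E
python3 d.py .557 .0535 .2; python3 -c "
from h import *
save('side','side1');save('wrist','wrist1')"
```

```text
tcp [0.5414 0.0828 0.2722] gap 0.0305 yang 79.97 F [ 0.34 -0.04 -0.21] t 1.7333
delta tool [-0.0204 -0.026   0.0723]
```

View pics/wrist1.png

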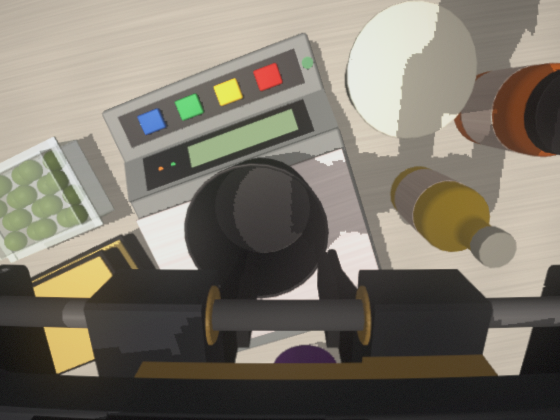

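View pics/side1.png

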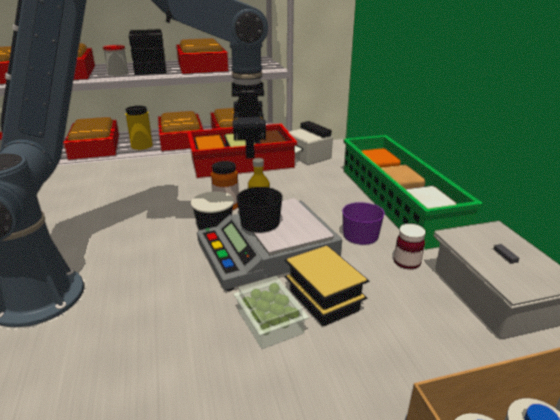

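The wrist view confirms the open black tub on the pan, with its rim around (257,227). It is empty and its front overhangs towards the display. The bottle cap is at (494,246). I'll cross-check positions with this view.

```bash
python3 -c "
from h import *
c=optics.calibration('wrist')
L,Rr,T=onz(c,185,228,.168),onz(c,328,228,.168),onz(c,257,159,.168);print(L,Rr,T,(L+Rr)/2)
for n,u,v,z in(('cap',494,246,.19),('grn',189,107,.052),('red',267,77,.052)):print(n,onz(c,u,v,z))
"
```

```text
[5.40214034e-01 4.65804715e-04 1.68000000e-01] [0.56038599 0.11629993 0.168     ] [0.49482786 0.07016664 0.168     ] [0.55030001 0.05838287 0.168     ]
cap [0.58957077 0.24137876 0.19      ]
grn [ 0.4431894  -0.00375565  0.052     ]
red [0.42827078 0.08398752 0.052     ]
```

```bash
python3 d.py .5555 .0555 .110
```

```text
tcp [0.5389 0.0858 0.2721] gap 0.0306 yang 80.09 F [-0.2   1.05 -0.17] t 1.8333
delta tool [-0.0218 -0.027   0.1621]
```

play_rows([
  [-0.011,-0.0135,0.03],
  [-0.011,-0.0135,0.03],
  [0,0,0],
  [0,0,0],
], gripper=[0.35,0.35,0.35,0.35], yaw=[0,0,0,0])

```text
time: 2.17
eef_pos: [0.5545, 0.0567, 0.211]
ee_rot: [-0.003, 0.085, 0.996, 0.0]
ft_force: [-0.0, 0.9, 1.3]
finger_gap: 0.0306
```

```bash
python3 d.py .5555 .0555 .110
```

```text
tcp [0.5545 0.0567 0.211 ] gap 0.0306 yang 80.19 F [-0.04  0.85  1.34] t 2.1667
delta tool [-0.0018 -0.0011  0.101 ]
```

Centred over the tub. Going down inside it to z ≈ 0.111, clear of the floor.

play_rows([
  [-0.001,-0.001,0.02],
  [0,0,0.02],
  [0,0,0.02],
  [0,0,0.02],
  [0,0,0.02],
  [0,0,0],
  [0,0,0],
], gripper=[0.35,0.35,0.35,0.35,0.35,0.35,0.35], yaw=[0,0,0,0,0,0,0])

```text
time: 2.75
eef_pos: [0.5568, 0.0559, 0.1133]
ee_rot: [-0.0, 0.085, 0.996, 0.0]
ft_force: [0.2, 0.0, -0.1]
finger_gap: 0.0306
```

```bash
python3 d.py .5555 .0555 .110; python3 -c "
from h import *
s=save('side','side2');cv2.imwrite('pics/side2c.png',cv2.resize(s[130:310,170:380],None,fx=3,fy=3)[:,:,::-1])"
```

```text
tcp [0.5568 0.0559 0.1133] gap 0.0306 yang 80.27 F [ 0.19  0.01 -0.06] t 2.75
delta tool [ 0.0012 -0.0006  0.0033]
```

View pics/side2c.png

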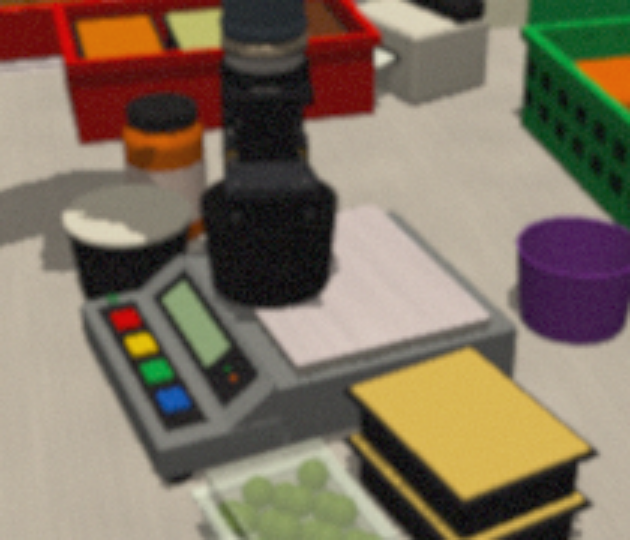

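The fingers are inside the tub, with the gripper body above the rim. Now I push the inner back wall towards the pan middle, slowly, along −tool x.

play_rows([
  [-0.008,0,0],
  [-0.008,0,0],
  [-0.006,0,0],
  [-0.004,0,0],
  [-0.004,0,0],
  [-0.004,0,0],
  [-0.004,0,0],
  [-0.004,0,0],
], gripper=[0.35,0.35,0.35,0.35,0.35,0.35,0.35,0.35], yaw=[0,0,0,0,0,0,0,0])

```text
time: 3.47
eef_pos: [0.5983, 0.0474, 0.1124]
ee_rot: [-0.001, 0.086, 0.996, 0.0]
ft_force: [-0.6, 0.9, 0.5]
finger_gap: 0.0303
```

```bash
python3 d.py .6184 .0429 .110; python3 -c "
from h import *
s=save('side','side3');cv2.imwrite('pics/side3c.png',cv2.resize(s[130:310,170:380],None,fx=3,fy=3)[:,:,::-1])"
```

```text
tcp [0.5983 0.0474 0.1124] gap 0.0303 yang 80.19 F [-0.65  0.89  0.5 ] t 3.4667
delta tool [-0.0206 -0.0011  0.0024]
```

View pics/side3c.png

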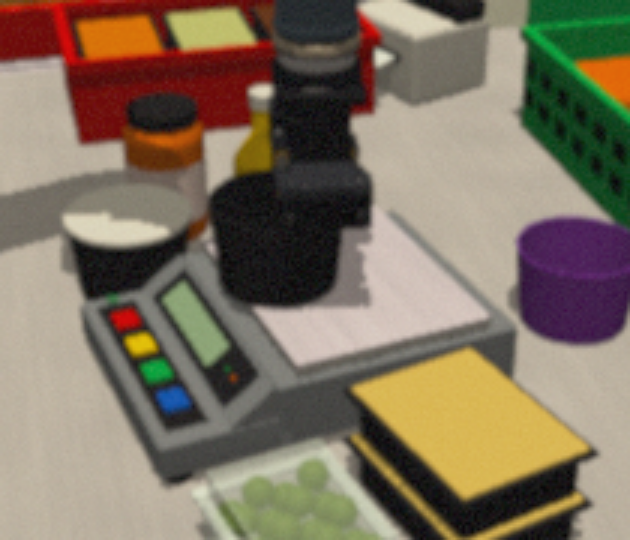

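The tub is sliding upright. I'll push 40 mm more and look again.

play_rows([
  [-0.005,0,0],
  [-0.005,0,0],
  [-0.005,0,0],
  [-0.005,0,0],
  [-0.005,0,0],
  [-0.005,0,0],
  [-0.004,0,0],
  [-0.004,0,0],
], gripper=[0.35,0.35,0.35,0.35,0.35,0.35,0.35,0.35], yaw=[0,0,0,0,0,0,0,0])

```text
time: 4.18
eef_pos: [0.6364, 0.0409, 0.1125]
ee_rot: [0.0, 0.085, 0.996, -0.0]
ft_force: [-1.4, -0.3, -0.8]
finger_gap: 0.0302
```

```bash
python3 d.py .650 .0375 .112; python3 -c "
from h import *
s=save('side','side4');cv2.imwrite('pics/side4c.png',cv2.resize(s[130:310,170:380],None,fx=3,fy=3)[:,:,::-1])
s=save('top','top4');cv2.imwrite('pics/top4c.png',cv2.resize(s[150:310,200:400],None,fx=3.5,fy=3.5)[:,:,::-1])"
```

```text
tcp [0.6364 0.0409 0.1125] gap 0.0302 yang 80.19 F [-1.44 -0.29 -0.76] t 4.1833
delta tool [-0.014  -0.001   0.0005]
```

View pics/side4c.png

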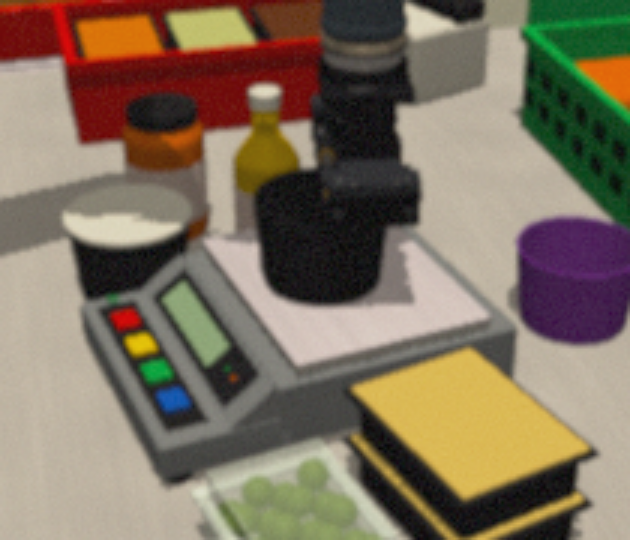

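View pics/top4c.png

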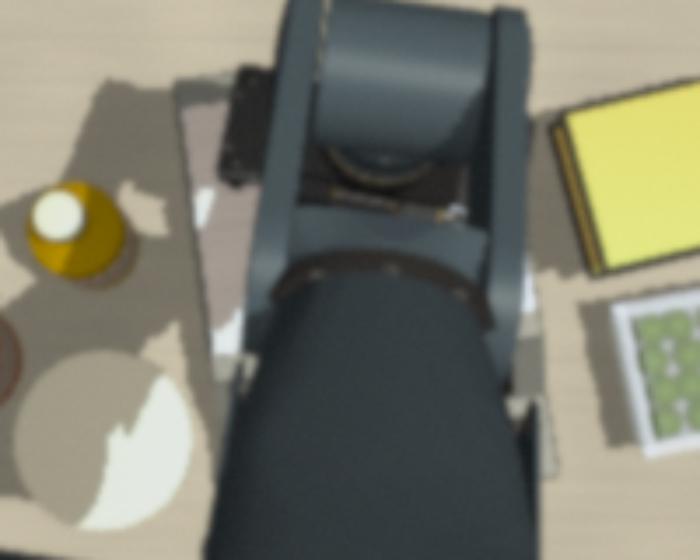

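The tub stands upright and has slid with the push. About 14 mm remain. After that I back off the wall and measure from the wrist camera, because the arm blocks the top view.

play_rows([
  [-0.005,0,0],
  [-0.004,0,0],
  [-0.003,0,0],
  [-0.002,0,0],
  [0,0,0],
  [0.01,0,0],
  [0.01,0,0],
], gripper=[0.35,0.35,0.35,0.35,0.35,0.35,0.35], yaw=[0,0,0,0,0,0,0])

```text
time: 4.87
eef_pos: [0.6304, 0.0419, 0.1126]
ee_rot: [0.001, 0.086, 0.996, -0.0]
ft_force: [-0.5, 0.5, 0.7]
finger_gap: 0.0306
```

```bash
python3 d.py .650 .0375 .112; python3 -c "
from h import *
s=save('side','side5');cv2.imwrite('pics/side5c.png',cv2.resize(s[130:310,170:380],None,fx=3,fy=3)[:,:,::-1])
np.save('w5.npy',optics.calibration('wrist')['cam_to_world'])
save('wrist','wrist5')
c=optics.calibration('side')
a=np.radians(9.14);ux=np.array([np.cos(a),np.sin(a)])
m=np.array([.6184,.0429]);t=np.linspace(0,6.283,60)
for r,z,n in((.052,.088,'foot'),(.06,.168,'rim')):
  p=proj(c,[[m[0]+r*np.cos(k),m[1]+r*np.sin(k),z] for k in t]);print(n,'expected crop box',((p.min(0)-[170,130])*3).round(),((p.max(0)-[170,130])*3).round())
"
```

```text
tcp [0.6304 0.0419 0.1126] gap 0.0306 yang 80.18 F [-0.5   0.5   0.73] t 4.8667
delta tool [-0.0201 -0.001   0.0006]
foot expected crop box [281. 249.] [398. 308.]
rim expected crop box [270. 167.] [409. 230.]
```

View pics/side5c.png

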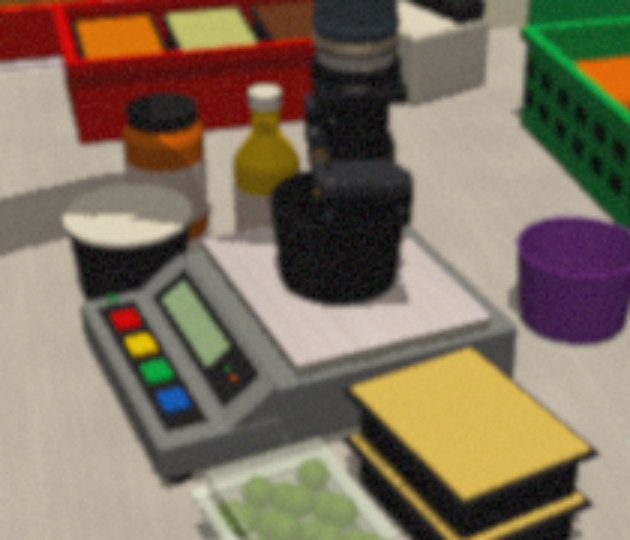

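View pics/wrist5.png

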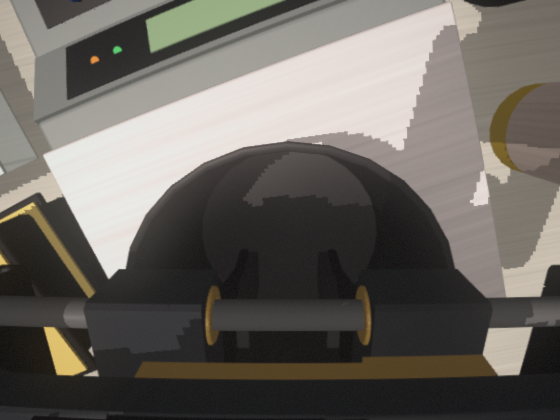

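play_rows([
  [0.006,0,-0.015],
  [0.005,0,-0.025],
  [0,0,-0.03],
  [0,0,-0.03],
  [0,0,-0.03],
  [0,0,0],
  [0,0,0],
  [0,0,0],
], gripper=[0.35,0.35,0.35,0.35,0.35,0,0,0], yaw=[0,0,0,0,0,-6.3,-6.3,-6.3])

```text
time: 5.63
eef_pos: [0.6202, 0.0438, 0.244]
ee_rot: [0.002, -0.082, 0.997, -0.0]
ft_force: [-0.3, 1.1, 0.1]
finger_gap: 0.0178
```

```bash
python3 d.py .444 -.006 .2; python3 -c "
from h import *
print(state()['qpos'])
s=save('wrist','wrist6')"
```

```text
tcp [0.6202 0.0438 0.244 ] gap 0.0178 yang 99.41 F [-0.34  1.06  0.12] t 5.6333
delta tool [ 0.1821 -0.0203  0.0435]
[-1.09026191e-01  4.99308876e-01  1.41988465e+00 -6.55331699e-05
  1.21925136e+00 -1.84396263e+00]
```

View pics/wrist6.png

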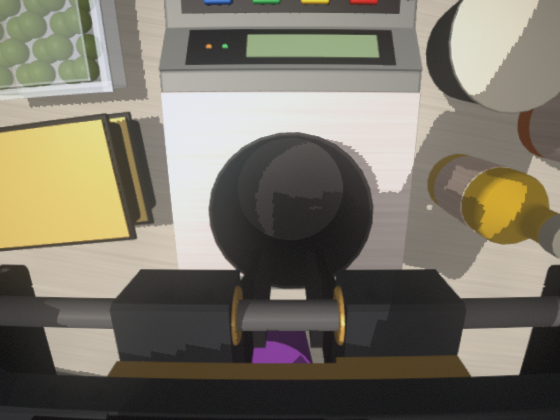

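The wrist view shows the tub near the pan's middle, upright and alone. Next I move above the key and check the tub from the top and wrist cameras.

play_rows([
  [0.03,-0.0033,0],
  [0.03,-0.0033,0],
  [0.03,-0.0033,0],
  [0.03,-0.0033,0],
  [0.03,-0.0033,0.02],
  [0.03,-0.0033,0.02],
  [0,0,0],
  [0,0,0],
], gripper=[0,0,0,0,0,0,0,0], yaw=[0,0,0,0,0,0,0,0])

```text
time: 6.35
eef_pos: [0.442, -0.0039, 0.2017]
ee_rot: [-0.002, -0.078, 0.997, 0.001]
ft_force: [-0.0, -0.9, 0.6]
finger_gap: 0.0005
```

```bash
python3 d.py .444 -.006 .1; python3 -c "
from h import *
s=save('top','top7');cv2.imwrite('pics/top7c.png',cv2.resize(s[150:310,200:400],None,fx=3.5,fy=3.5)[:,:,::-1])
import t
c=optics.calibration('top'); o=np.array([.5690,.0350]); a=np.radians(9.14); ux=np.array([np.cos(a),np.sin(a)]); uy=np.array([-ux[1],ux[0]])
s=save('wrist','wrist7');print(optics.calibration('wrist')['cam_to_world'])
"
```

```text
tcp [ 0.442  -0.0039  0.2017] gap 0.0005 yang 98.91 F [-0.03 -0.87  0.65] t 6.35
delta tool [-0.002  -0.0025  0.1016]
[[-0.15641122  0.94212986  0.29652465  0.36498133]
 [ 0.98769098  0.14963187  0.04557225 -0.0166459 ]
 [-0.00143456  0.30000273 -0.95393726  0.36604197]
 [ 0.          0.          0.          1.        ]]
```

View pics/top7c.png

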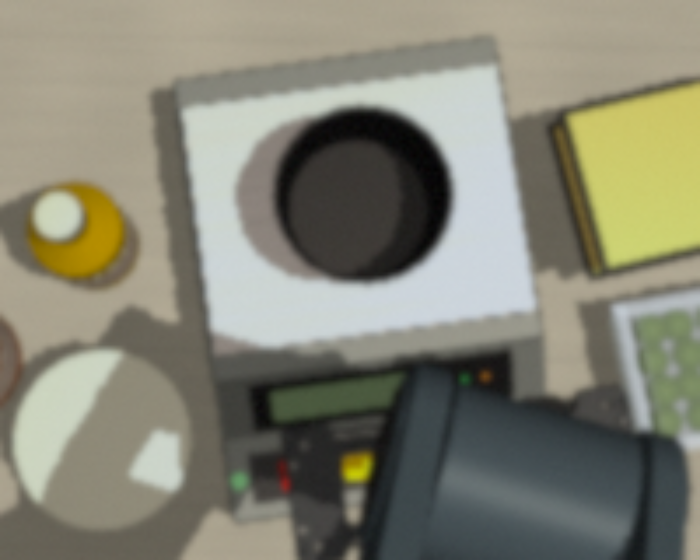

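View pics/wrist7.png

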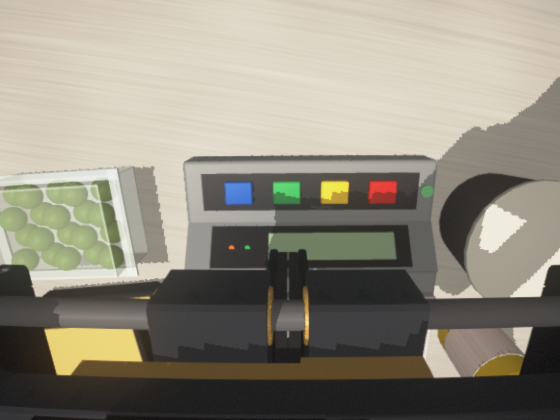

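The top view shows the tub clear on the pan, close to centre. The wrist view shows the keys at blue (238,193), green (287,192), yellow (335,192) and red (382,192). A small green dot at (427,191) is only a lamp or level, as it isn't in the row of four. Now the numbers.

```bash
python3 -c "
from h import *
import t
c=optics.calibration('top'); o=np.array([.5690,.0350]); a=np.radians(9.14); ux=np.array([np.cos(a),np.sin(a)]); uy=np.array([-ux[1],ux[0]])
im=cv2.imread('pics/top7.png')[:,:,::-1].copy(); t.tub(im,c,o,ux,uy,245)
w=optics.calibration('wrist')
im=cv2.imread('pics/wrist7.png')[:,:,::-1].copy();h=cv2.cvtColor(im,cv2.COLOR_RGB2HSV)
for n,lo,hi in(('grn',(45,120,60),(85,255,255)),('blu',(100,120,60),(125,255,255)),('red',(0,150,90),(8,255,255)),('yel',(22,150,90),(32,255,255))):
  m=cv2.inRange(h,lo,hi);m[:175]=0;m[212:]=0;m[:,:210]=0;m[:,412:]=0
  M=cv2.moments(m,True);u,v=M['m10']/M['m00'],M['m01']/M['m00'];print(n,u,v,onz(w,u,v,.052).round(4))
print(proj(w,state()['eef_pos']))
"; python3 d.py .444 -.006 .1
```

```text
tub [0.6166 0.0437 0.0564] in scale frame 0.0484 0.001
grn 286.0993031358885 192.19686411149826 [ 0.4453 -0.0058  0.052 ]
blu 238.1517571884984 192.99840255591053 [ 0.4531 -0.05    0.052 ]
red 381.89171974522293 191.7579617834395 [0.4308 0.0827 0.052 ]
yel 334.26550079491255 191.89507154213035 [0.438  0.0386 0.052 ]
[[286.28143574 267.82536604]]
tcp [ 0.4466 -0.0047  0.2033] gap 0.0003 yang 99.01 F [-0.24 -0.77  0.24] t 6.45
delta tool [ 0.0031 -0.0008  0.1033]
```

The tub is about 2 mm from the pan middle. The green key is at (0.445, −0.006). I'll lower to just above it.

play_rows([
  [0,-0.002,0.03],
  [0,0,0.03],
  [0,0,0.03],
  [0,0,0.02],
  [0,0,0.015],
  [0,0,0.01],
  [0,0,0],
  [0,0,0],
], gripper=[0,0,0,0,0,0,0,0], yaw=[0,0,0,0,0,0,0,0])

```text
time: 7.12
eef_pos: [0.447, -0.0063, 0.0674]
ee_rot: [0.001, -0.079, 0.997, -0.0]
ft_force: [-0.5, 1.0, -0.0]
finger_gap: 0.0004
```

```bash
python3 d.py .445 -.006 .052; python3 -c "
from h import *
s=save('side','side8');cv2.imwrite('pics/side8c.png',cv2.resize(s[170:310,180:360],None,fx=4,fy=4)[:,:,::-1])"; python3 d.py .445 -.006 .052
```

```text
tcp [ 0.447  -0.0063  0.0674] gap 0.0004 yang 99.1 F [-0.51  0.97 -0.01] t 7.1167
delta tool [0.0019 0.0007 0.0154]
tcp [ 0.4469 -0.0064  0.0679] gap 0.0004 yang 99.1 F [ 0.7  -0.48 -0.24] t 7.1667
delta tool [0.0019 0.0007 0.0159]
```

View pics/side8c.png

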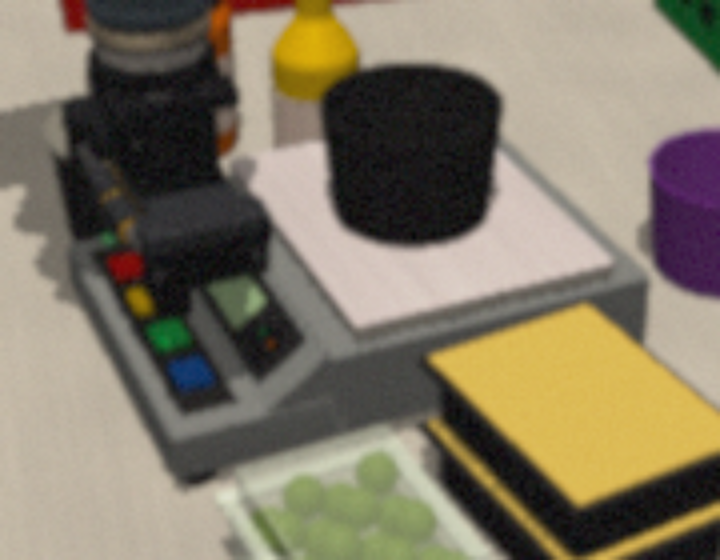

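The fingertips hang right over the green key: the tip is at about (170,312) in the crop, the key at (168,335), and the 15 mm height difference explains the offset. Now pressing in small steps.

play_rows([
  [0.001,0,0.006],
  [0,0,0.005],
  [0,0,0.003],
  [0,0,0.002],
  [0,0,0.001],
  [0,0,0],
], gripper=[0,0,0,0,0,0], yaw=[0,0,0,0,0,0])

```text
time: 7.67
eef_pos: [0.444, -0.0062, 0.0505]
ee_rot: [0.0, -0.079, 0.997, -0.0]
ft_force: [-0.5, 1.2, 2.6]
finger_gap: 0.0004
```

```bash
python3 d.py .445 -.006 .048
```

```text
tcp [ 0.444  -0.0062  0.0505] gap 0.0004 yang 99.09 F [-0.46  1.23  2.55] t 7.6667
delta tool [-0.001   0.0001  0.0025]
```

play_rows([
  [0,0,0.001],
  [0,0,0.001],
  [0,0,0.0005],
  [0,0,0],
], gripper=[0,0,0,0], yaw=[0,0,0,0])

```text
time: 8.0
eef_pos: [0.444, -0.0063, 0.0484]
ee_rot: [0.0, -0.079, 0.997, -0.0]
ft_force: [-1.4, -0.4, 4.3]
finger_gap: 0.0006
```

play_rows([
  [0,0,0.0005],
  [0,0,0],
  [0,0,0],
], gripper=[0,0,0], yaw=[0,0,0])

```text
time: 8.25
eef_pos: [0.444, -0.0063, 0.0482]
ee_rot: [0.0, -0.079, 0.997, -0.0]
ft_force: [-1.2, 0.6, 9.0]
finger_gap: 0.0009
```

The key is at its stop: z = 0.0482 and the force has climbed to 9 N. Releasing and moving clear.

play_rows([
  [0,0,-0.004],
  [0,0,-0.01],
  [0,0,-0.025],
  [0,0,-0.03],
  [0,0,-0.03],
  [0,0,-0.03],
  [0,0,-0.03],
  [0,0,-0.03],
], gripper=[0,0,0,0,0,0,0,0], yaw=[0,0,0,0,0,0,0,0])

```text
time: 8.92
eef_pos: [0.4431, -0.0061, 0.2379]
ee_rot: [-0.0, -0.079, 0.997, 0.0]
ft_force: [0.7, 0.1, 0.3]
finger_gap: 0.0004
```

play_rows([
  [0,0.03,0],
  [0,0.03,0],
  [0,0.03,0],
  [0,0.03,0],
  [0,0.03,0],
  [0,0,0],
  [0,0,0],
  [0,0,0],
], gripper=[0,0,0,0,0,0,0,0], yaw=[0,0,0,0,0,0,0,0])

```text
time: 9.58
eef_pos: [0.42, 0.1416, 0.2364]
ee_rot: [-0.0, -0.08, 0.997, -0.0]
ft_force: [-0.3, -1.3, 0.3]
finger_gap: 0.0003
```

```bash
python3 d.py .445 -.006 .048; python3 -c "
from h import *
import t
c=optics.calibration('top'); o=np.array([.5690,.0350]); a=np.radians(9.14); ux=np.array([np.cos(a),np.sin(a)]); uy=np.array([-ux[1],ux[0]])
im=save('top','top9'); t.tub(im,c,o,ux,uy,245)
s=save('side','side9')
cv2.imwrite('pics/both9.png',np.hstack([cv2.resize(im[150:310,150:450],(400,213)),cv2.resize(s[130:310,170:380],(400,343))[:213]])[:,:,::-1])
cv2.imwrite('pics/side9c.png',cv2.resize(s[130:310,170:380],None,fx=3,fy=3)[:,:,::-1])"
```

```text
tcp [0.42   0.1416 0.2364] gap 0.0003 yang 99.14 F [-0.29 -1.34  0.29] t 9.5833
delta tool [-0.0013 -0.1495  0.1885]
tub [0.6165 0.0437 0.0565] in scale frame 0.0483 0.0011
```

View pics/top9.png

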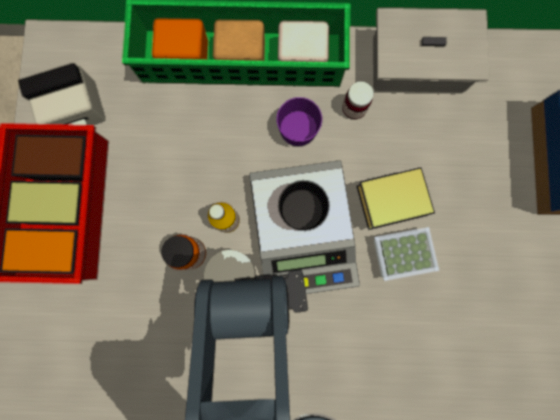

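View pics/side9c.png

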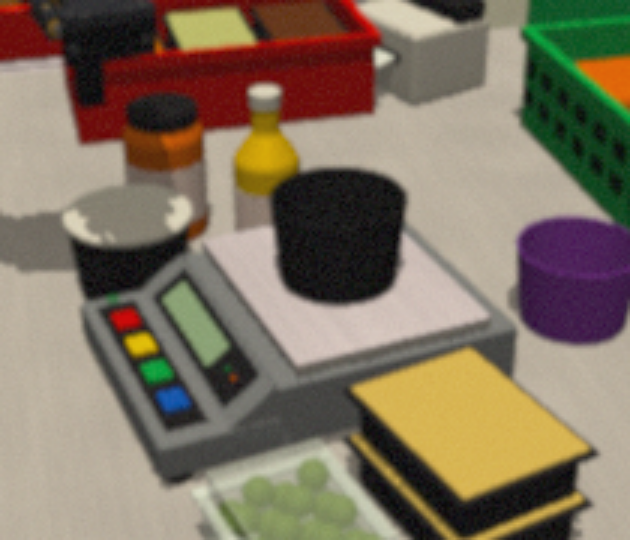

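The tub stands upright at the pan middle (303,205 in the top view). All four keys look up, the other goods are where they were, and the hand is clear at z = 0.236. Handing in.

```bash
python3 -c "
from rig import order
print(order.finish_job())"
```

```text
the job is handed in; nothing more can be done
None
```

The job is handed in after about 10 s of the 48 s allowed; the system reports no verdict.

- **Tub:** I lowered the partly opened fingers into the tub and slid it about 60 mm by pushing low on its inner back wall. It was never lifted. The last top view puts it about 2 mm from the pan's middle, and the side view shows it upright.
- **Tare key:** I pressed the green key with closed fingers until it stopped, at z = 0.0482 m with a measured wrist force of about 9 N, then released it and raised the hand clear. All four keys look up in the last side view. That is by eye, since I had no key readout.
- **Other goods:** None shows visible movement in the last pictures. The arm hides most of the lidded tub in the top view, but the side view shows it in place.

**Disagreements:**
- The wrist and top cameras differed by up to 4 mm on the keys and about 8 mm on a rough reading of the tub's starting position.
- The side view placed the tub's foot about 3 pixels off what I expected.
- The rim measured 57 mm in radius instead of 60 mm, probably because of blur at the mask's edge.

The job's 20 mm tolerance on the tub covers all of these.

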